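# Press the push-on cap onto a desk lamp's swivel spindle

## Task

Pick up the brass push-on cap from the grey mat, set it mouth-down and square on the upright spindle of the desk lamp, and press it straight down until its teeth have bitten and it firmly nips the wave washer, without squashing the washer flat. Leave the cap on the spindle and let go of it, and do not disturb the watch case, tweezers, aluminium box or tool caddy.

Things in the scene. Friction and masses are not known exactly. Their poses are not given: they have to be found in the camera images.
- cap_centre (a point): Half-way up the brass push-on cap, on its axis, z up. A thimble 32 mm across and 32 mm high (straight side to 27 mm above the rim, then a low dome), 47 g, standing mouth-down on the mat: rim 16 mm below this point. Mouth 16 mm wide; 1 to 3 mm above the rim spring-steel teeth leave 9 mm; hollow 26 mm deep. Round, so any grip direction will do.
- push_cap: The same cap; origin at the centre of its rim, z up its axis. Offered up square and centred, its teeth snap over the spindle's end with some 5 to 8 N and bite when the rim is 9 to 10 mm below the tip; from there a steady push of 11 to 14 N slides them down, more if forced sideways. Bitten teeth hold the cap where it is left, but spring back 1 to 1.5 mm on release.
- spindle_tip (a point): Centre of the top end of the lamp's fixed, upright, plain steel spindle, z up. 10 mm diameter, the last 3.5 mm tapering to 2.4 mm; tip 84 mm above the worktop. It comes up through a wave washer that lies 13 to 23.5 mm below the tip: how far differs from lamp to lamp and must be felt.
- lamp: Chrome lamp base, disc 150 mm diameter, 20 mm high, fixed; origin under its centre (the spindle's axis), z up. Carries the flat swing arm (230 mm, along +x, top under 56 mm), its hub (27 mm diameter) and on that the springy steel wave washer (26 mm), which adds 5 N per mm to the push. Pressing it with 9 to 13 N is right; above 16 N it is flat and spoilt. Spindle not included.
- mat: Grey silicone parts mat, 130 x 100 x 2 mm, fixed, origin under its centre; the cap stands on it.
- watch_case: Cherry wood watch roll case, 90 x 235 x 77 mm, origin under its centre. Leave alone.
- tweezers: Steel tweezers lying flat, 125 mm long along x, 6 mm high, origin at the middle of the underside. Leave alone.
- alu_box: Small round aluminium box with a knurled twist cap, 58 mm diameter, 41 mm high, origin under its centre. Leave alone.
- caddy: Grey plastic tool caddy, 110 x 160 x 70 mm, with tools standing up to 120 mm high, origin under its centre. Leave alone.

How it is judged:
By the outcome, as a careful person would: the job done as asked, in the order asked, and still so for the second after the job is handed in, with the robot touching nothing.
It also fails if it takes over 61 s, if anything falls off the work surface, if the arm or the gripper's body presses on something with over 40 N, if the wrist force passes 120 N, or if a joint passes its speed limit or range.

## Robot

A 7-joint arm with a two-finger parallel gripper is mounted at the origin on the work surface. World frame = base frame: x ahead of the robot, y to its left, z up, the work surface at z = 0. Lengths are in m, angles in rad, forces in N, time in s.
With the tool pointing down it reaches from about 0.35 to 0.9 m from the base axis. Payload 19.9 kg.
Tool frame: the origin (TCP) lies on the centre line of the jaws, within the pads' length; the fingertips stand 19 mm ahead of it and the grasp point (between the pads) is the TCP; z points along the fingers, y is the direction in which the jaws open and shut (so a half turn about z gives the same grasp; the last joint's range is limited). The gripper opens to 94 mm and grips with 3 to 60 N. Pads are 16 mm wide; open, the fingers measure 119 mm over their backs; the gripper's body (75 mm by 177 mm) begins 78 mm behind the grasp point.
Start: joints at [-1.341, 0.417, -0.01, 1.614, 0.005, 1.111, -0.053], TCP at [0.167, 0.602, 0.224] pointing down, gripper open.
Joint ranges: [-2.81, 2.81], [-0.39, 2.02], [-1.27, 1.25], [0.06, 2.57], [-1.19, 4.33], [0.19, 2], [-2.82, 2.82]. Speed limits (rad/s): [1.89, 1.89, 2.39, 2.39, 3.01, 3.01, 3.01].

## Interface

Orientations are given as a 3x3 rotation matrix whose columns are the frame's x, y, z axes.
In Python, from rig import sensors, cams, workorder gives the robot as it stands.
- The arm moves only by the tool carry_out, never from a script. Its argument "series" is a list of rows, each an object with "gripper": the finger opening in cm, from 0 to 9.4; "translation": the shift along the tool's x, y, z in cm, a list of three; "twist": the turn about the tool's z in degrees. In form: [{"gripper": gripper, "translation": [dx, dy, dz], "twist": twist}, ...]. A call has 1 to 8 rows; each row is the pose to reach, as a shift and turn from the pose commanded when the call began, along the tool's axes at that moment; what a row does not reach only later rows make up. A row lasts 1/10 s, in which the tool goes at most 50 mm and 8.59 degrees, less where a joint would pass 70% of its speed; a pose out of reach is approached as far as the arm can. A call with a gripper value outside its range is refused whole. The fingers move at their own pace and stop on an object; "newtons" is the grip in N (left out, the last holds). Time passes only in rows, so rows that repeat a pose let the fingers close. It gives the time, the measured TCP pose, the force and the opening at its end, in the units of the state.
- sensors.state(): the state, without advancing time (a new reading comes with each control period).
- cams.get_image(name): name is "scene" or "top"; returns the picture (480x640x3 uint8, blue, green, red); there is no depth.
- cams.calibration(name): a dict with "K" (3x3 intrinsics, pixels), "R" (3x3) and "t" (3): a world point X has camera coordinates R X + t. Camera axes: x right, y down, z forward; pixel columns grow to the right and rows downward; lengths in m; the calibration is good to about 2 mm. A picture is of the moment at which its call begins. calibration takes no time and is no camera call.
- workorder.hand_in(): hands the job in, once; it reports no verdict.
The state is a dict: "clock": time; "joints": joint angles; "dq": joint speeds; "effort": joint torques, N m; "ee_pos": TCP position; "ee_rot": TCP orientation; "force": force on the tool from outside, world axes, zero at the start; "moment": the same for the moment, N m; "finger_gap": finger opening in m.
Only numpy, scipy, OpenCV 4.12 (cv2) and the standard library are available. Lean on these libraries where they do the work, as an engineer would, in place of code of your own. Each camera call takes 0.05 s, during which the arm holds its last target. There are 200 camera calls.

## Working session

There is one attempt and no reset: what is moved stays moved. The work goes in short steps, Python scripts to look and compute and a tool call to move; the robot and the scene stay as the last step left them, time stands still between calls to the robot, and variables do not carry over. Pictures are saved under pics/ and viewed, about 8 in all and at most 12, crops included, and the job is handed in when it is done.

Besides the shell and the picture viewer there is one more tool, called as name(argument=value, ...), one argument or row to a line, values as JSON. carry_out: Moves the arm, as the interface text tells. Its arguments: {"type":"object","properties":{"series":{"type":"array","items":{"type":"object","properties":{"gripper":{"type":"number"},"translation":{"type":"array","items":{"type":"number"}},"twist":{"type":"number"}}}},"newtons":{"type":"number"}},"required":["series"]}

```bash
mkdir -p pics; ls
python3 - <<'E'
from rig import sensors,cams
import cv2,numpy as np
np.set_printoptions(precision=4,suppress=True)
s=sensors.state()
for k,v in s.items(): print(k,np.array(v))
for n in("scene","top"):
    cv2.imwrite(f"pics/{n}0.png",cams.get_image(n)); print(n,cams.calibration(n))
E
```

```text
pics
clock 0.0
joints [-1.3415  0.418  -0.0103  1.6141  0.0047  1.1107 -0.053 ]
dq [ 0.0006  0.0008 -0.0014  0.0003  0.0004  0.0002 -0.001 ]
effort [ -0.0001 -85.1239   0.639  -42.6003  -0.0489   0.0186   0.0001]
ee_pos [0.1671 0.6019 0.2238]
ee_rot [[-0.9636  0.2674 -0.0002]
 [ 0.2674  0.9636 -0.0012]
 [-0.0001 -0.0012 -1.    ]]
force [ 0.3562  0.4853 -0.0974]
moment [ 0.0105 -0.0214  0.0173]
finger_gap 0.09376780265463419
scene {'K': array([[604.7375,   0.    , 318.2429],
       [  0.    , 604.7375, 233.0396],
       [  0.    ,   0.    ,   1.    ]]), 'R': array([[ 0.7401,  0.6723, -0.0171],
       [ 0.4889, -0.5553, -0.6727],
       [-0.4618,  0.4895, -0.7397]]), 't': array([-0.3613, -0.217 ,  1.6696])}
top {'K': array([[476.5497,   0.    , 315.6938],
       [  0.    , 476.5497, 240.3169],
       [  0.    ,   0.    ,   1.    ]]), 'R': array([[ 0.016 , -0.9999, -0.0012],
       [-0.9906, -0.0157, -0.1358],
       [ 0.1358,  0.0034, -0.9907]]), 't': array([-0.0133,  0.5409,  0.9974])}
```

View pics/scene0.png

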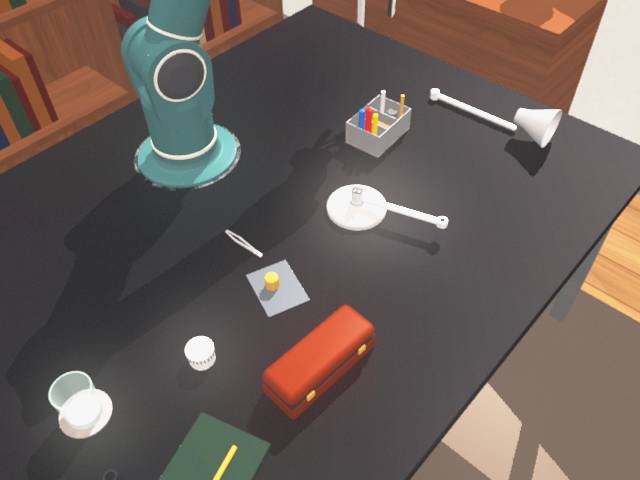

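View pics/top0.png

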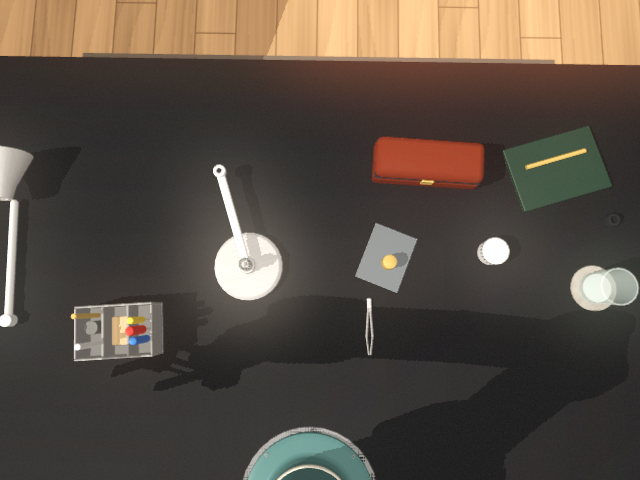

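Scene view: cap at about (272,281), lamp spindle at about (357,195). Top view: cap at about (389,262), spindle at about (246,265). Next I'll triangulate both and look at a zoom of the spindle.

```bash
cat > h.py <<'E'
import numpy as np,cv2
from rig import sensors,cams
np.set_printoptions(precision=4,suppress=True)
C={n:cams.calibration(n) for n in("scene","top")}
def ray(n,uv):
    c=C[n];R,t=np.array(c["R"]),np.array(c["t"])
    return -R.T@t, R.T@np.linalg.inv(c["K"])@np.array([uv[0],uv[1],1.])
def onz(n,uv,z):
    o,d=ray(n,uv);return o+d*(z-o[2])/d[2]
def proj(n,X):
    c=C[n];p=np.array(c["K"])@(np.array(c["R"])@X+c["t"]);return p[:2]/p[2]
def tri(a,b):
    P=[np.array(C[n]["K"])@np.c_[C[n]["R"],C[n]["t"]] for n in("scene","top")]
    X=cv2.triangulatePoints(P[0],P[1],np.array(a,float).reshape(2,1),np.array(b,float).reshape(2,1))
    return (X[:3]/X[3]).ravel()
def capmask(im,n,box):
    h=cv2.cvtColor(im,cv2.COLOR_BGR2HSV);m=cv2.inRange(h,(12,90,90),(35,255,255))
    k=np.zeros_like(m);x0,y0,x1,y1=box;k[y0:y1,x0:x1]=m[y0:y1,x0:x1]
    n_,l,st,ce=cv2.connectedComponentsWithStats(k);i=1+np.argmax(st[1:,4]);return ce[i],st[i]
E
python3 - <<'E'
from h import *
a=cv2.imread("pics/scene0.png");b=cv2.imread("pics/top0.png")
ca,sa=capmask(a,"scene",(240,255,310,320));cb,sb=capmask(b,"top",(350,220,420,295))
print(ca,sa,cb,sb);X=tri(ca,cb);print("cap",X,proj("scene",X),proj("top",X),onz("scene",ca,.018),onz("top",cb,.018),onz("top",cb,.026))
# spindle crops side by side
c1=cv2.resize(a[165:235,320:395],None,fx=5.3,fy=5.3,interpolation=cv2.INTER_CUBIC)
c2=cv2.resize(b[230:300,210:285],None,fx=5.3,fy=5.3,interpolation=cv2.INTER_CUBIC)
c=np.hstack([c1,c2]);c=(np.clip(c.astype(float),0,255)/255)**2*255
cv2.imwrite("pics/sp.png",c);print(c.shape)
# disc centre in top (lamp disc top z=.02), for a cross-check
g=cv2.cvtColor(b,cv2.COLOR_BGR2GRAY)
m=(g>120).astype(np.uint8);m[:, :200]=0;m[:,300:]=0;m[:220]=0;m[310:]=0
m=cv2.morphologyEx(m,cv2.MORPH_OPEN,np.ones((25,25)))
cc=max(cv2.findContours(m,0,2)[0],key=cv2.contourArea);e=cv2.fitEllipse(cc);print(e,onz("top",e[0],.018))
E
```

```text
[271.5495 281.1486] [265 272  14  19 222] [388.6862 261.7979] [381 255  16  15 188]
cap [ 0.4987 -0.1657  0.0175] [271.5304 281.1495] [388.6636 261.7767] [ 0.499  -0.1659  0.018 ] [ 0.4986 -0.1656  0.018 ] [ 0.4978 -0.1644  0.026 ]
(371, 796, 3)
((247.78419494628906, 265.88604736328125), (67.3980484008789, 68.05392456054688), 38.15036392211914) [0.4847 0.1435 0.018 ][ WARN:0@0.780] global loadsave.cpp:1063 imwrite_ Unsupported depth image for selected encoder is fallbacked to CV_8U.
```

View pics/sp.png

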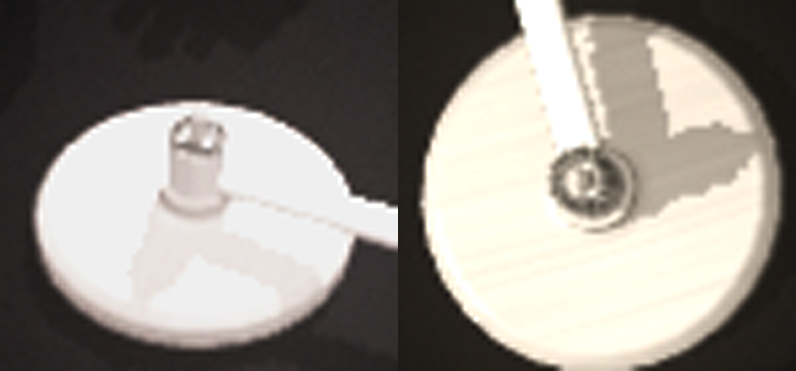

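The top-view spindle tip is about (246,264), and the disc centre resolves to (0.485, 0.1435). The cap triangulates to (0.4985, -0.1655, 0.0175), which fits the expected height of 0.018. I'll move towards the cap, grasping about 23 mm above its rim so the fingertips clear both the mat and the washer.

carry_out(
  series=[
    {"gripper": 6,"translation": [-33.8,-27.2,0],"twist": 29.5},
    {"gripper": 6,"translation": [-33.8,-27.2,0],"twist": 29.5},
    {"gripper": 6,"translation": [-33.8,-27.2,0],"twist": 29.5},
    {"gripper": 6,"translation": [-33.8,-27.2,0],"twist": 29.5},
    {"gripper": 6,"translation": [-33.8,-27.2,0],"twist": 29.5},
    {"gripper": 6,"translation": [-33.8,-27.2,0],"twist": 29.5},
    {"gripper": 6,"translation": [-33.8,-27.2,0],"twist": 29.5},
    {"gripper": 6,"translation": [-33.8,-27.2,0],"twist": 29.5},
  ],
)

```text
clock: 0.9
ee_pos: [0.401, 0.2753, 0.2245]
ee_rot: [[-0.707, 0.707, -0.0], [0.707, 0.707, 0.0], [0.0, -0.0, -1.0]]
force: [1.3, 0.9, 0.5]
finger_gap: 0.0598
```

```bash
cat >> h.py <<'E'
def go(target):
    s=sensors.state();R=np.array(s["ee_rot"]);d=R.T@(np.array(target)-s["ee_pos"])
    print("t",s["clock"],"pos",np.array(s["ee_pos"]),"z",R[:,2],"yaw_y",np.degrees(np.arctan2(R[1,1],R[0,1])),"F",np.array(s["force"]),"gap",s["finger_gap"]);print("tool cm",d*100)
E
python3 - <<'E'
from h import *
go([.4985,-.1655,.10])
for z in(.02,.056,.084):print(proj("scene",[.4847,.1435,z]),proj("top",[.4847,.1435,z]))
print(onz("top",(246.2,264.),.084), onz("scene",(320+198/5.3,165+118/5.3),.084),tri((320+198/5.3,165+118/5.3),(246.2,264.)))
E
```

```text
t 0.9 pos [0.401  0.2753 0.2245] z [-0.0001  0.0001 -1.    ] yaw_y 44.99598175579039 F [1.3389 0.9202 0.4774] gap 0.05984285673105717
tool cm [-38.0652 -24.2765  12.4427]
[355.9283 203.5657] [247.6694 265.801 ]
[356.3563 193.1013] [245.2419 264.3912]
[356.7    184.6974] [243.2317 263.2237]
[0.4832 0.1373 0.084 ] [0.4916 0.1377 0.084 ] [0.4862 0.141  0.0777]
```

carry_out(
  series=[
    {"gripper": 6,"translation": [-38.1,-24.3,0]},
    {"gripper": 6,"translation": [-38.1,-24.3,0]},
    {"gripper": 6,"translation": [-38.1,-24.3,0]},
    {"gripper": 6,"translation": [-38.1,-24.3,0]},
    {"gripper": 6,"translation": [-38.1,-24.3,0]},
    {"gripper": 6,"translation": [-38.1,-24.3,0]},
    {"gripper": 6,"translation": [-38.1,-24.3,10]},
    {"gripper": 6,"translation": [-38.1,-24.3,12.4]},
  ],
)

```text
schema error: expected keys gripper, translation, twist
```

Run:
```python
from h import *
a=cv2.imread("pics/scene0.png");b=cv2.imread("pics/top0.png")
def z(im,x,y):
    c=cv2.resize(im[y:y+24,x:x+24],None,fx=16,fy=16,interpolation=cv2.INTER_NEAREST)
    return cv2.normalize(c.astype(np.float32),None,0,255,cv2.NORM_MINMAX).astype(np.uint8)
cv2.imwrite("pics/z.png",np.hstack([z(a,345,178),z(b,234,253)]))
go([.4985,-.1655,.026])
```

```text
t 0.9 pos [0.401  0.2753 0.2245] z [-0.0001  0.0001 -1.    ] yaw_y 44.99598175579039 F [1.3389 0.9202 0.4774] gap 0.05984285673105717
tool cm [-38.066  -24.2764  19.8427]
```

View pics/z.png

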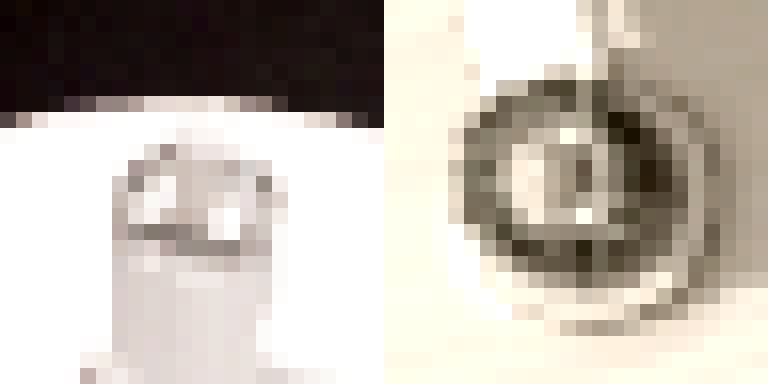

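In the zoom, the top-view washer ring sits at about (245.4,263.4), the spindle blob at about (244.0,263.6), and the scene-view washer at about (356.7,189.7). All are within 1 px of the vertical axis through (0.4847, 0.1435). Moving on to the cap.

carry_out(
  series=[
    {"gripper": 6,"translation": [-38.1,-24.3,0],"twist": 0},
    {"gripper": 6,"translation": [-38.1,-24.3,0],"twist": 0},
    {"gripper": 6,"translation": [-38.1,-24.3,0],"twist": 0},
    {"gripper": 6,"translation": [-38.1,-24.3,0],"twist": 0},
    {"gripper": 6,"translation": [-38.1,-24.3,0],"twist": 0},
    {"gripper": 6,"translation": [-38.1,-24.3,0],"twist": 0},
    {"gripper": 6,"translation": [-38.1,-24.3,0],"twist": 0},
    {"gripper": 6,"translation": [-38.1,-24.3,0],"twist": 0},
  ],
)

```text
clock: 1.7
ee_pos: [0.4866, -0.1153, 0.2246]
ee_rot: [[-0.707, 0.707, 0.0], [0.707, 0.707, 0.0], [-0.0, 0.0, -1.0]]
force: [1.8, 0.7, 0.4]
finger_gap: 0.0599
```

Run:
```python
from h import *
go([.4985,-.1655,.026])
```

```text
t 1.7 pos [ 0.4866 -0.1153  0.2246] z [ 0.0003  0.0002 -1.    ] yaw_y 45.00721592442393 F [1.8393 0.7332 0.375 ] gap 0.05986274189535757
tool cm [-4.3881 -2.7163 19.8588]
```

carry_out(
  series=[
    {"gripper": 6,"translation": [-4.4,-2.7,2],"twist": 0},
    {"gripper": 6,"translation": [-4.4,-2.7,6],"twist": 0},
    {"gripper": 6,"translation": [-4.4,-2.7,11],"twist": 0},
    {"gripper": 6,"translation": [-4.4,-2.7,15.5],"twist": 0},
    {"gripper": 6,"translation": [-4.4,-2.7,15.5],"twist": 0},
    {"gripper": 6,"translation": [-4.4,-2.7,15.5],"twist": 0},
    {"gripper": 6,"translation": [-4.4,-2.7,15.5],"twist": 0},
  ],
)

```text
clock: 2.4
ee_pos: [0.4999, -0.1639, 0.0718]
ee_rot: [[-0.707, 0.707, 0.003], [0.707, 0.707, -0.0], [-0.002, 0.002, -1.0]]
force: [1.3, -0.2, 1.2]
finger_gap: 0.0595
```

Run:
```python
from h import *
go([.4985,-.1655,.026])
a=cams.get_image("scene");c=cv2.resize(a[190:340,190:370],None,fx=4,fy=4);cv2.imwrite("pics/g1.png",c)
X=[.4985,-.1655,.026];print((proj("scene",X)-[190,190])*4)
```

```text
t 2.4 pos [ 0.4999 -0.1639  0.0718] z [ 0.0029 -0.0005 -1.    ] yaw_y 44.986626487681306 F [ 1.2842 -0.2155  1.1734] gap 0.05947214967133214
tool cm [-0.0015 -0.2177  4.5805]
[324.9623 354.8653]
```

View pics/g1.png

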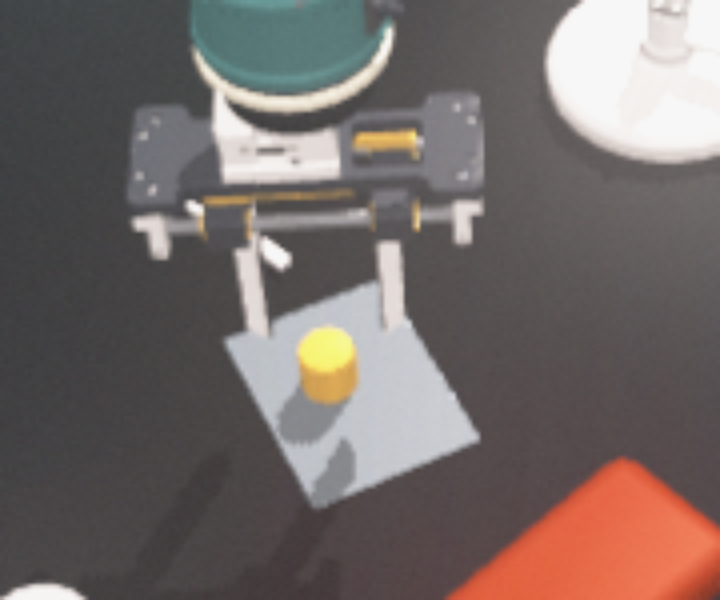

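The jaws straddle the cap, which shows at (328,365) in the crop against a predicted (325,355). Descending and gripping.

carry_out(
  series=[
    {"gripper": 6,"translation": [0,-0.1,2],"twist": 0},
    {"gripper": 6,"translation": [0,-0.1,3.5],"twist": 0},
    {"gripper": 6,"translation": [0,-0.1,4.6],"twist": 0},
    {"gripper": 6,"translation": [0,-0.1,4.6],"twist": 0},
    {"gripper": 6,"translation": [0,-0.1,4.6],"twist": 0},
  ],
)

```text
clock: 2.95
ee_pos: [0.4981, -0.1644, 0.0238]
ee_rot: [[-0.707, 0.707, 0.0], [0.707, 0.707, -0.0], [-0.0, -0.0, -1.0]]
force: [-0.2, -0.2, 0.7]
finger_gap: 0.0603
```

carry_out(
  newtons=30,
  series=[
    {"gripper": 2.5,"translation": [0,0,0],"twist": 0},
    {"gripper": 2.5,"translation": [0,0,0],"twist": 0},
    {"gripper": 2.5,"translation": [0,0,0],"twist": 0},
    {"gripper": 2.5,"translation": [0,0,0],"twist": 0},
    {"gripper": 2.5,"translation": [0,0,0],"twist": 0},
    {"gripper": 2.5,"translation": [0,0,0],"twist": 0},
    {"gripper": 2.5,"translation": [0,0,0],"twist": 0},
  ],
)

```text
clock: 3.65
ee_pos: [0.498, -0.1643, 0.0237]
ee_rot: [[-0.707, 0.707, 0.0], [0.707, 0.707, -0.0], [-0.0, 0.0, -1.0]]
force: [-1.1, 0.7, 5.8]
finger_gap: 0.0318
```

carry_out(
  series=[
    {"gripper": 2.5,"translation": [0,0,-0.5],"twist": 0},
    {"gripper": 2.5,"translation": [0,0,-3],"twist": 0},
    {"gripper": 2.5,"translation": [0,0,-7],"twist": 0},
    {"gripper": 2.5,"translation": [0,0,-11],"twist": 0},
    {"gripper": 2.5,"translation": [0,0,-12],"twist": 0},
    {"gripper": 2.5,"translation": [0,0,-12],"twist": 0},
    {"gripper": 2.5,"translation": [0,0,-12],"twist": 0},
    {"gripper": 2.5,"translation": [0,0,-12],"twist": 0},
  ],
)

```text
clock: 4.45
ee_pos: [0.4972, -0.1641, 0.1421]
ee_rot: [[-0.707, 0.707, -0.002], [0.707, 0.707, 0.0], [0.002, -0.001, -1.0]]
force: [0.1, 0.2, -0.5]
finger_gap: 0.0317
```

Run:
```python
from h import *
go([.4847,.1435,.144])
```

```text
t 4.45 pos [ 0.4972 -0.1641  0.1421] z [-0.0022  0.0001 -1.    ] yaw_y 44.98438392762494 F [ 0.0506  0.1573 -0.5024] gap 0.03167420165062245
tool cm [22.6379 20.8578 -0.181 ]
```

carry_out(
  series=[
    {"gripper": 2.5,"translation": [22.6,20.9,-0.2],"twist": 0},
    {"gripper": 2.5,"translation": [22.6,20.9,-0.2],"twist": 0},
    {"gripper": 2.5,"translation": [22.6,20.9,-0.2],"twist": 0},
    {"gripper": 2.5,"translation": [22.6,20.9,-0.2],"twist": 0},
    {"gripper": 2.5,"translation": [22.6,20.9,-0.2],"twist": 0},
    {"gripper": 2.5,"translation": [22.6,20.9,-0.2],"twist": 0},
    {"gripper": 2.5,"translation": [22.6,20.9,-0.2],"twist": 0},
    {"gripper": 2.5,"translation": [22.6,20.9,-0.2],"twist": 0},
  ],
)

```text
clock: 5.25
ee_pos: [0.4853, 0.1445, 0.1443]
ee_rot: [[-0.709, 0.705, -0.002], [0.705, 0.709, -0.001], [0.0, -0.002, -1.0]]
force: [-0.2, -1.0, -0.5]
finger_gap: 0.0315
```

carry_out(
  series=[
    {"gripper": 2.5,"translation": [0,0,0],"twist": 0},
    {"gripper": 2.5,"translation": [0,0,0],"twist": 0},
    {"gripper": 2.5,"translation": [0,0,0],"twist": 0},
  ],
)

```text
clock: 5.55
ee_pos: [0.4861, 0.1419, 0.1454]
ee_rot: [[-0.705, 0.709, -0.0], [0.709, 0.705, -0.0], [-0.0, -0.0, -1.0]]
force: [0.4, 0.9, -0.4]
finger_gap: 0.0319
```

Run:
```python
from h import *
go([.4847,.1435,.144])
p=np.array(sensors.state()["ee_pos"]);r=p-[0,0,.0057]
a=cams.get_image("scene");cv2.imwrite("pics/sc2.png",a);print("cap pred",proj("scene",r))
ca,st=capmask(a,"s",(320,140,395,200));print(ca,st)
x,y=325,140
cv2.imwrite("pics/g2.png",cv2.resize(a[y:y+75,x:x+80],None,fx=8,fy=8,interpolation=cv2.INTER_CUBIC))
```

```text
t 5.55 pos [0.4861 0.1419 0.1454] z [-0.0002 -0.0003 -1.    ] yaw_y 44.8622566445642 F [ 0.361   0.8884 -0.4226] gap 0.03194702313438051
tool cm [0.212  0.0084 0.1357]
cap pred [357.4585 167.8662]
[357.8206 168.    ] [352 159  13  19 223]
```

View pics/g2.png

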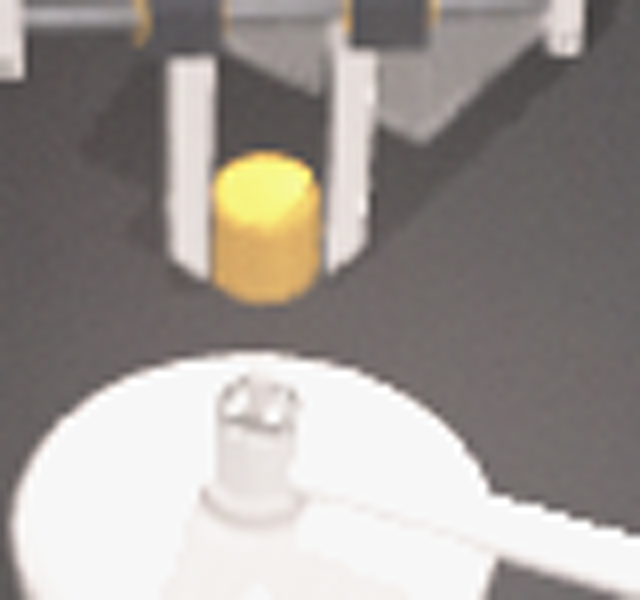

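The cap, at (357.8,168.0), agrees with the TCP-based prediction of (357.5,167.9), so the camera is unbiased at this spot. The hub centre is u≈356.6, matching axis x,y ≈ (0.485, 0.1433). Let the arm settle, then align.

carry_out(
  series=[
    {"gripper": 2.5,"translation": [0,0,0],"twist": 0},
    {"gripper": 2.5,"translation": [0,0,0],"twist": 0},
    {"gripper": 2.5,"translation": [0,0,0],"twist": 0},
    {"gripper": 2.5,"translation": [0,0,0],"twist": 0},
    {"gripper": 2.5,"translation": [0,0,0],"twist": 0},
    {"gripper": 2.5,"translation": [0,0,0],"twist": 0},
  ],
)

```text
clock: 6.2
ee_pos: [0.486, 0.1433, 0.1455]
ee_rot: [[-0.707, 0.707, 0.0], [0.707, 0.707, -0.0], [-0.0, -0.0, -1.0]]
force: [0.9, -0.4, -0.8]
finger_gap: 0.0317
```

Run:
```python
from h import *
go([.4850,.1432,.110])
```

```text
t 6.2 pos [0.486  0.1433 0.1455] z [ 0.     -0.0001 -1.    ] yaw_y 44.98881740082271 F [ 0.8953 -0.4081 -0.8442] gap 0.03167684279838412
tool cm [ 0.0611 -0.079   3.5464]
```

carry_out(
  series=[
    {"gripper": 2.5,"translation": [0.06,-0.08,1],"twist": 0},
    {"gripper": 2.5,"translation": [0.06,-0.08,2],"twist": 0},
    {"gripper": 2.5,"translation": [0.06,-0.08,3],"twist": 0},
    {"gripper": 2.5,"translation": [0.06,-0.08,3.55],"twist": 0},
    {"gripper": 2.5,"translation": [0.06,-0.08,3.55],"twist": 0},
    {"gripper": 2.5,"translation": [0.06,-0.08,3.55],"twist": 0},
    {"gripper": 2.5,"translation": [0.06,-0.08,3.55],"twist": 0},
    {"gripper": 2.5,"translation": [0.06,-0.08,3.55],"twist": 0},
  ],
)

```text
clock: 7.0
ee_pos: [0.4852, 0.1432, 0.1103]
ee_rot: [[-0.707, 0.707, 0.001], [0.707, 0.707, 0.0], [-0.0, 0.001, -1.0]]
force: [-0.1, 0.3, -1.3]
finger_gap: 0.0317
```

Run:
```python
from h import *
go([.4850,.1432,.110])
a=cams.get_image("scene");cv2.imwrite("pics/sc3.png",a)
x,y=325,140
cv2.imwrite("pics/g3.png",cv2.resize(a[y:y+75,x:x+80],None,fx=8,fy=8,interpolation=cv2.INTER_CUBIC))
```

```text
t 7.0 pos [0.4852 0.1432 0.1103] z [ 0.0005  0.0002 -1.    ] yaw_y 44.98534483996568 F [-0.1237  0.3078 -1.3379] gap 0.03167600411071857
tool cm [ 0.0118 -0.0147  0.0293]
```

View pics/g3.png

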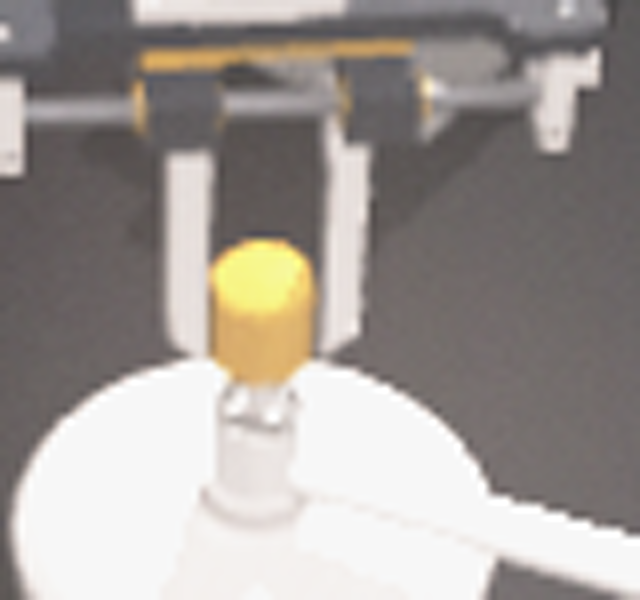

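The cap centre is at u≈263 in the crop and the hub at 257.5. The vertical axis should lean about +5 px between them, so the cap is centred. Descending to first feel.

carry_out(
  series=[
    {"gripper": 2.5,"translation": [0,0,0.2],"twist": 0},
    {"gripper": 2.5,"translation": [0,0,0.4],"twist": 0},
    {"gripper": 2.5,"translation": [0,0,0.6],"twist": 0},
    {"gripper": 2.5,"translation": [0,0,0.75],"twist": 0},
    {"gripper": 2.5,"translation": [0,0,0.75],"twist": 0},
    {"gripper": 2.5,"translation": [0,0,0.75],"twist": 0},
  ],
)

```text
clock: 7.65
ee_pos: [0.485, 0.1432, 0.1024]
ee_rot: [[-0.707, 0.707, -0.0], [0.707, 0.707, -0.0], [-0.0, -0.0, -1.0]]
force: [-0.5, 0.5, -0.5]
finger_gap: 0.0315
```

carry_out(
  series=[
    {"gripper": 2.5,"translation": [0,0,0.05],"twist": 0},
    {"gripper": 2.5,"translation": [0,0,0.1],"twist": 0},
    {"gripper": 2.5,"translation": [0,0,0.1],"twist": 0},
    {"gripper": 2.5,"translation": [0,0,0.1],"twist": 0},
  ],
)

```text
clock: 8.05
ee_pos: [0.4851, 0.1432, 0.1016]
ee_rot: [[-0.707, 0.707, 0.0], [0.707, 0.707, 0.0], [-0.0, 0.0, -1.0]]
force: [-0.2, 1.3, 3.6]
finger_gap: 0.0319
```

carry_out(
  series=[
    {"gripper": 2.5,"translation": [0,0,0.05],"twist": 0},
    {"gripper": 2.5,"translation": [0,0,0.1],"twist": 0},
    {"gripper": 2.5,"translation": [0,0,0.1],"twist": 0},
    {"gripper": 2.5,"translation": [0,0,0.1],"twist": 0},
  ],
)

```text
clock: 8.45
ee_pos: [0.4848, 0.1437, 0.1003]
ee_rot: [[-0.707, 0.707, -0.0], [0.707, 0.707, 0.0], [0.0, 0.0, -1.0]]
force: [-0.6, 5.2, -0.5]
finger_gap: 0.032
```

A lateral force of +5 N in y means the spindle lies a little further towards +y. Shifting about 0.8 mm that way.

carry_out(
  series=[
    {"gripper": 2.5,"translation": [0.05,0.06,0],"twist": 0},
    {"gripper": 2.5,"translation": [0.05,0.06,0],"twist": 0},
    {"gripper": 2.5,"translation": [0.05,0.06,0],"twist": 0},
  ],
)

```text
clock: 8.75
ee_pos: [0.4849, 0.144, 0.1003]
ee_rot: [[-0.707, 0.707, -0.0], [0.707, 0.707, -0.0], [0.0, -0.0, -1.0]]
force: [-2.0, 3.9, -1.1]
finger_gap: 0.0318
```

carry_out(
  series=[
    {"gripper": 2.5,"translation": [0,0,0],"twist": 0},
  ],
)

```text
clock: 8.85
ee_pos: [0.4849, 0.144, 0.1003]
ee_rot: [[-0.707, 0.707, -0.0], [0.707, 0.707, -0.0], [0.0, -0.0, -1.0]]
force: [-1.9, 3.7, -1.6]
finger_gap: 0.0312
```

carry_out(
  series=[
    {"gripper": 2.5,"translation": [0,0,0],"twist": 0},
  ],
)

```text
clock: 8.95
ee_pos: [0.4849, 0.144, 0.1004]
ee_rot: [[-0.707, 0.707, -0.0], [0.707, 0.707, -0.0], [0.0, -0.0, -1.0]]
force: [-1.8, 4.5, -1.7]
finger_gap: 0.0318
```

carry_out(
  series=[
    {"gripper": 2.5,"translation": [0.1,0.04,0],"twist": 0},
    {"gripper": 2.5,"translation": [0.1,0.04,0],"twist": 0},
    {"gripper": 2.5,"translation": [0.1,0.04,0],"twist": 0},
    {"gripper": 2.5,"translation": [0.1,0.04,0],"twist": 0},
  ],
)

```text
clock: 9.35
ee_pos: [0.4847, 0.1447, 0.1005]
ee_rot: [[-0.707, 0.707, 0.0], [0.707, 0.707, -0.0], [-0.0, -0.0, -1.0]]
force: [-0.5, -0.8, -0.2]
finger_gap: 0.0317
```

Run:
```python
from h import *
go([.4850,.1432,.110]);s=sensors.state();print(np.array(s["moment"]))
```

```text
t 9.35 pos [0.4847 0.1447 0.1005] z [ 0.0001 -0.0003 -1.    ] yaw_y 44.971711400140435 F [-0.5062 -0.8099 -0.2351] gap 0.03167993392347163
tool cm [-0.1233 -0.0864 -0.9491]
[-0.1605  0.107  -0.0095]
```

Lateral force is now neutral at (0.4847, 0.1447). Continuing down.

carry_out(
  series=[
    {"gripper": 2.5,"translation": [0,0,0.05],"twist": 0},
    {"gripper": 2.5,"translation": [0,0,0.1],"twist": 0},
    {"gripper": 2.5,"translation": [0,0,0.1],"twist": 0},
  ],
)

```text
clock: 9.65
ee_pos: [0.4847, 0.1448, 0.0995]
ee_rot: [[-0.707, 0.707, 0.0], [0.707, 0.707, -0.0], [-0.0, -0.0, -1.0]]
force: [-1.1, -0.8, 1.4]
finger_gap: 0.0317
```

carry_out(
  series=[
    {"gripper": 2.5,"translation": [0,0,0.05],"twist": 0},
    {"gripper": 2.5,"translation": [0,0,0.1],"twist": 0},
    {"gripper": 2.5,"translation": [0,0,0.1],"twist": 0},
  ],
)

```text
clock: 9.95
ee_pos: [0.4847, 0.1448, 0.0986]
ee_rot: [[-0.707, 0.707, 0.0], [0.707, 0.707, -0.0], [-0.0, -0.0, -1.0]]
force: [-2.0, -1.8, 6.0]
finger_gap: 0.0317
```

carry_out(
  series=[
    {"gripper": 2.5,"translation": [0,0,0.05],"twist": 0},
    {"gripper": 2.5,"translation": [0,0,0.1],"twist": 0},
    {"gripper": 2.5,"translation": [0,0,0.1],"twist": 0},
  ],
)

```text
clock: 10.25
ee_pos: [0.4847, 0.1447, 0.0975]
ee_rot: [[-0.707, 0.707, -0.0], [0.707, 0.707, -0.0], [-0.0, -0.0, -1.0]]
force: [-1.1, -1.9, 3.6]
finger_gap: 0.0315
```

carry_out(
  series=[
    {"gripper": 2.5,"translation": [0,-0.02,0.05],"twist": 0},
    {"gripper": 2.5,"translation": [0,-0.02,0.1],"twist": 0},
    {"gripper": 2.5,"translation": [0,-0.02,0.1],"twist": 0},
  ],
)

```text
clock: 10.55
ee_pos: [0.4846, 0.1448, 0.0963]
ee_rot: [[-0.707, 0.707, 0.0], [0.707, 0.707, -0.0], [-0.0, 0.0, -1.0]]
force: [0.2, -2.1, -0.2]
finger_gap: 0.0315
```

carry_out(
  series=[
    {"gripper": 2.5,"translation": [0,0,0.05],"twist": 0},
    {"gripper": 2.5,"translation": [0,0,0.05],"twist": 0},
    {"gripper": 2.5,"translation": [0,0,0.05],"twist": 0},
  ],
)

```text
clock: 10.85
ee_pos: [0.4846, 0.1448, 0.096]
ee_rot: [[-0.707, 0.707, 0.0], [0.707, 0.707, -0.0], [-0.0, 0.0, -1.0]]
force: [-0.6, -0.8, 0.6]
finger_gap: 0.0316
```

carry_out(
  series=[
    {"gripper": 2.5,"translation": [0,0,0.05],"twist": 0},
    {"gripper": 2.5,"translation": [0,0,0.05],"twist": 0},
    {"gripper": 2.5,"translation": [0,0,0.05],"twist": 0},
  ],
)

```text
clock: 11.15
ee_pos: [0.4846, 0.1448, 0.0956]
ee_rot: [[-0.707, 0.707, 0.0], [0.707, 0.707, 0.0], [-0.0, 0.0, -1.0]]
force: [-0.9, -1.2, 5.1]
finger_gap: 0.0318
```

carry_out(
  series=[
    {"gripper": 2.5,"translation": [0,0,0.05],"twist": 0},
    {"gripper": 2.5,"translation": [0,0,0.05],"twist": 0},
    {"gripper": 2.5,"translation": [0,0,0.05],"twist": 0},
  ],
)

```text
clock: 11.45
ee_pos: [0.4847, 0.1449, 0.0953]
ee_rot: [[-0.707, 0.707, 0.0], [0.707, 0.707, 0.0], [-0.0, 0.0, -1.0]]
force: [-3.2, -1.5, 9.8]
finger_gap: 0.0318
```

carry_out(
  series=[
    {"gripper": 2.5,"translation": [0,0,0.05],"twist": 0},
    {"gripper": 2.5,"translation": [0,0,0.05],"twist": 0},
    {"gripper": 2.5,"translation": [0,0,0.05],"twist": 0},
  ],
)

```text
clock: 11.75
ee_pos: [0.4847, 0.1448, 0.0949]
ee_rot: [[-0.707, 0.707, 0.0], [0.707, 0.707, 0.0], [-0.0, 0.0, -1.0]]
force: [-2.1, -0.5, 10.4]
finger_gap: 0.0316
```

Snap seen at about 6 N, then the teeth bit at TCP z≈0.096 and the force is loading up. I'll continue in 0.5 mm steps to find the slide force.

carry_out(
  series=[
    {"gripper": 2.5,"translation": [0.02,-0.02,0.05],"twist": 0},
    {"gripper": 2.5,"translation": [0.02,-0.02,0.05],"twist": 0},
    {"gripper": 2.5,"translation": [0.02,-0.02,0.05],"twist": 0},
  ],
)

```text
clock: 12.05
ee_pos: [0.4847, 0.1448, 0.0945]
ee_rot: [[-0.707, 0.707, 0.001], [0.707, 0.707, 0.0], [-0.0, 0.001, -1.0]]
force: [-0.7, -1.9, 10.9]
finger_gap: 0.0317
```

carry_out(
  series=[
    {"gripper": 2.5,"translation": [0,0,0.05],"twist": 0},
    {"gripper": 2.5,"translation": [0,0,0.05],"twist": 0},
    {"gripper": 2.5,"translation": [0,0,0.05],"twist": 0},
  ],
)

```text
clock: 12.35
ee_pos: [0.4846, 0.1448, 0.094]
ee_rot: [[-0.707, 0.707, 0.001], [0.707, 0.707, 0.0], [-0.0, 0.001, -1.0]]
force: [-1.9, -2.6, 10.5]
finger_gap: 0.032
```

carry_out(
  series=[
    {"gripper": 2.5,"translation": [0,0,0.05],"twist": 0},
    {"gripper": 2.5,"translation": [0,0,0.05],"twist": 0},
    {"gripper": 2.5,"translation": [0,0,0.05],"twist": 0},
  ],
)

```text
clock: 12.65
ee_pos: [0.4846, 0.1449, 0.0934]
ee_rot: [[-0.707, 0.707, 0.001], [0.707, 0.707, 0.0], [-0.0, 0.001, -1.0]]
force: [-2.6, -1.4, 11.7]
finger_gap: 0.0315
```

carry_out(
  series=[
    {"gripper": 2.5,"translation": [0,0,0],"twist": 0},
  ],
)

```text
clock: 12.75
ee_pos: [0.4846, 0.1449, 0.0935]
ee_rot: [[-0.707, 0.707, 0.001], [0.707, 0.707, 0.0], [-0.0, 0.001, -1.0]]
force: [-0.9, -1.9, 11.1]
finger_gap: 0.032
```

The slide plateau is about 11 N raw. The elastic travel from bite to slip is about 1.1 mm, which matches the stated spring-back. Now feeling for the washer.

carry_out(
  series=[
    {"gripper": 2.5,"translation": [0.02,-0.02,0.05],"twist": 0},
    {"gripper": 2.5,"translation": [0.02,-0.02,0.05],"twist": 0},
    {"gripper": 2.5,"translation": [0.02,-0.02,0.05],"twist": 0},
  ],
)

```text
clock: 13.05
ee_pos: [0.4846, 0.1449, 0.093]
ee_rot: [[-0.707, 0.707, 0.001], [0.707, 0.707, 0.0], [-0.001, 0.001, -1.0]]
force: [-1.0, -1.4, 11.1]
finger_gap: 0.0316
```

carry_out(
  series=[
    {"gripper": 2.5,"translation": [0,0,0.05],"twist": 0},
    {"gripper": 2.5,"translation": [0,0,0.05],"twist": 0},
    {"gripper": 2.5,"translation": [0,0,0.05],"twist": 0},
  ],
)

```text
clock: 13.35
ee_pos: [0.4846, 0.1449, 0.0925]
ee_rot: [[-0.707, 0.707, 0.001], [0.707, 0.707, 0.0], [-0.001, 0.001, -1.0]]
force: [0.0, -1.2, 11.7]
finger_gap: 0.0315
```

carry_out(
  series=[
    {"gripper": 2.5,"translation": [0,0,0.05],"twist": 0},
    {"gripper": 2.5,"translation": [0,0,0.05],"twist": 0},
    {"gripper": 2.5,"translation": [0,0,0.05],"twist": 0},
  ],
)

```text
clock: 13.65
ee_pos: [0.4846, 0.1449, 0.0921]
ee_rot: [[-0.707, 0.707, 0.001], [0.707, 0.707, 0.0], [-0.001, 0.001, -1.0]]
force: [-0.3, -1.9, 11.1]
finger_gap: 0.032
```

carry_out(
  series=[
    {"gripper": 2.5,"translation": [0,0,0.05],"twist": 0},
    {"gripper": 2.5,"translation": [0,0,0.05],"twist": 0},
    {"gripper": 2.5,"translation": [0,0,0.05],"twist": 0},
  ],
)

```text
clock: 13.95
ee_pos: [0.4846, 0.1449, 0.0915]
ee_rot: [[-0.707, 0.707, 0.001], [0.707, 0.707, 0.0], [-0.001, 0.001, -1.0]]
force: [-1.1, -1.2, 11.3]
finger_gap: 0.0318
```

Plateau average is 11.2 N.

carry_out(
  series=[
    {"gripper": 2.5,"translation": [0,-0.01,0.05],"twist": 0},
    {"gripper": 2.5,"translation": [0,-0.01,0.1],"twist": 0},
    {"gripper": 2.5,"translation": [0,-0.01,0.1],"twist": 0},
    {"gripper": 2.5,"translation": [0,-0.01,0.1],"twist": 0},
  ],
)

```text
clock: 14.35
ee_pos: [0.4846, 0.1448, 0.0906]
ee_rot: [[-0.707, 0.707, 0.001], [0.707, 0.707, 0.0], [-0.001, 0.001, -1.0]]
force: [-0.6, -1.6, 10.9]
finger_gap: 0.0318
```

carry_out(
  series=[
    {"gripper": 2.5,"translation": [0,0,0.05],"twist": 0},
    {"gripper": 2.5,"translation": [0,0,0.05],"twist": 0},
    {"gripper": 2.5,"translation": [0,0,0.05],"twist": 0},
  ],
)

```text
clock: 14.65
ee_pos: [0.4846, 0.1448, 0.0901]
ee_rot: [[-0.707, 0.707, 0.001], [0.707, 0.707, 0.001], [-0.001, 0.001, -1.0]]
force: [-0.5, -1.3, 11.2]
finger_gap: 0.0313
```

carry_out(
  series=[
    {"gripper": 2.5,"translation": [0,0,0.05],"twist": 0},
    {"gripper": 2.5,"translation": [0,0,0.05],"twist": 0},
    {"gripper": 2.5,"translation": [0,0,0.05],"twist": 0},
  ],
)

```text
clock: 14.95
ee_pos: [0.4846, 0.1448, 0.0896]
ee_rot: [[-0.707, 0.707, 0.001], [0.707, 0.707, 0.001], [-0.001, 0.001, -1.0]]
force: [-0.9, -0.9, 11.0]
finger_gap: 0.0316
```

carry_out(
  series=[
    {"gripper": 2.5,"translation": [0,0,0.05],"twist": 0},
    {"gripper": 2.5,"translation": [0,0,0.05],"twist": 0},
    {"gripper": 2.5,"translation": [0,0,0.05],"twist": 0},
  ],
)

```text
clock: 15.25
ee_pos: [0.4846, 0.1448, 0.0891]
ee_rot: [[-0.707, 0.707, 0.001], [0.707, 0.707, 0.001], [-0.001, 0.001, -1.0]]
force: [-1.2, -1.1, 11.5]
finger_gap: 0.0314
```

carry_out(
  series=[
    {"gripper": 2.5,"translation": [0,-0.01,0.05],"twist": 0},
    {"gripper": 2.5,"translation": [0,-0.01,0.1],"twist": 0},
    {"gripper": 2.5,"translation": [0,-0.01,0.1],"twist": 0},
    {"gripper": 2.5,"translation": [0,-0.01,0.1],"twist": 0},
  ],
)

```text
clock: 15.65
ee_pos: [0.4846, 0.1448, 0.0882]
ee_rot: [[-0.707, 0.707, 0.002], [0.707, 0.707, 0.001], [-0.001, 0.002, -1.0]]
force: [-0.6, -0.8, 13.8]
finger_gap: 0.0312
```

carry_out(
  series=[
    {"gripper": 2.5,"translation": [0,0,0.05],"twist": 0},
    {"gripper": 2.5,"translation": [0,0,0.05],"twist": 0},
    {"gripper": 2.5,"translation": [0,0,0.05],"twist": 0},
  ],
)

```text
clock: 15.95
ee_pos: [0.4846, 0.1448, 0.0878]
ee_rot: [[-0.707, 0.707, 0.002], [0.707, 0.707, 0.001], [-0.001, 0.002, -1.0]]
force: [-1.0, -0.7, 15.9]
finger_gap: 0.0319
```

carry_out(
  series=[
    {"gripper": 2.5,"translation": [0,0,0.05],"twist": 0},
    {"gripper": 2.5,"translation": [0,0,0.05],"twist": 0},
    {"gripper": 2.5,"translation": [0,0,0.05],"twist": 0},
  ],
)

```text
clock: 16.25
ee_pos: [0.4846, 0.1448, 0.0873]
ee_rot: [[-0.707, 0.707, 0.002], [0.707, 0.707, 0.001], [-0.001, 0.002, -1.0]]
force: [-1.5, -1.9, 18.3]
finger_gap: 0.0317
```

The washer is felt: back-extrapolating three points at 5 N/mm gives contact at z=0.0887, with W now about 7 N. Before going further I'll unload while still gripping, to measure the spring-back.

carry_out(
  series=[
    {"gripper": 2.5,"translation": [0,0,-0.05],"twist": 0},
    {"gripper": 2.5,"translation": [0,0,-0.05],"twist": 0},
    {"gripper": 2.5,"translation": [0,0,-0.05],"twist": 0},
  ],
)

```text
clock: 16.55
ee_pos: [0.4846, 0.1448, 0.0876]
ee_rot: [[-0.707, 0.707, 0.002], [0.707, 0.707, 0.001], [-0.001, 0.002, -1.0]]
force: [-0.3, -1.6, 12.4]
finger_gap: 0.0315
```

carry_out(
  series=[
    {"gripper": 2.5,"translation": [0,0,-0.05],"twist": 0},
    {"gripper": 2.5,"translation": [0,0,-0.05],"twist": 0},
    {"gripper": 2.5,"translation": [0,0,-0.05],"twist": 0},
  ],
)

```text
clock: 16.85
ee_pos: [0.4846, 0.1448, 0.0879]
ee_rot: [[-0.707, 0.707, 0.002], [0.707, 0.707, 0.0], [-0.001, 0.001, -1.0]]
force: [2.0, -1.0, 5.5]
finger_gap: 0.0316
```

carry_out(
  series=[
    {"gripper": 2.5,"translation": [0,0,-0.03],"twist": 0},
    {"gripper": 2.5,"translation": [0,0,-0.03],"twist": 0},
    {"gripper": 2.5,"translation": [0,0,-0.03],"twist": 0},
  ],
)

```text
clock: 17.15
ee_pos: [0.4844, 0.1448, 0.088]
ee_rot: [[-0.707, 0.707, 0.001], [0.707, 0.707, 0.0], [-0.001, 0.001, -1.0]]
force: [4.3, -0.2, 5.9]
finger_gap: 0.0319
```

carry_out(
  series=[
    {"gripper": 2.5,"translation": [0,0,-0.03],"twist": 0},
    {"gripper": 2.5,"translation": [0,0,-0.03],"twist": 0},
    {"gripper": 2.5,"translation": [0,0,-0.03],"twist": 0},
  ],
)

```text
clock: 17.45
ee_pos: [0.4842, 0.1447, 0.0882]
ee_rot: [[-0.707, 0.707, 0.001], [0.707, 0.707, 0.0], [-0.0, 0.001, -1.0]]
force: [5.4, 0.7, 3.3]
finger_gap: 0.0314
```

carry_out(
  series=[
    {"gripper": 2.5,"translation": [0,0,-0.03],"twist": 0},
    {"gripper": 2.5,"translation": [0,0,-0.03],"twist": 0},
    {"gripper": 2.5,"translation": [0,0,-0.03],"twist": 0},
  ],
)

```text
clock: 17.75
ee_pos: [0.484, 0.1447, 0.0884]
ee_rot: [[-0.707, 0.707, 0.001], [0.707, 0.707, -0.0], [-0.0, 0.0, -1.0]]
force: [5.1, 0.7, -0.2]
finger_gap: 0.0319
```

Spring-back measured at 1.1 mm, with force reaching zero at z=0.0884, so it costs about 5.5 N of washer load. To end at 9 N or more without passing 16 N, the peak W should be about 15.2 N, meaning z≈0.0857 and raw Fz≈26.4. Re-centring x (lateral 5 N), then pressing again.

carry_out(
  series=[
    {"gripper": 2.5,"translation": [-0.04,0.04,0.05],"twist": 0},
    {"gripper": 2.5,"translation": [-0.04,0.04,0.1],"twist": 0},
    {"gripper": 2.5,"translation": [-0.04,0.04,0.1],"twist": 0},
    {"gripper": 2.5,"translation": [-0.04,0.04,0.1],"twist": 0},
  ],
)

```text
clock: 18.15
ee_pos: [0.4842, 0.1447, 0.0876]
ee_rot: [[-0.707, 0.707, -0.001], [0.707, 0.707, 0.0], [0.0, -0.0, -1.0]]
force: [-0.8, -0.7, 12.6]
finger_gap: 0.0315
```

carry_out(
  series=[
    {"gripper": 2.5,"translation": [0,0,0.05],"twist": 0},
    {"gripper": 2.5,"translation": [0,0,0.1],"twist": 0},
    {"gripper": 2.5,"translation": [0,0,0.1],"twist": 0},
    {"gripper": 2.5,"translation": [0,0,0.1],"twist": 0},
  ],
)

```text
clock: 18.55
ee_pos: [0.4842, 0.1447, 0.0869]
ee_rot: [[-0.707, 0.707, -0.001], [0.707, 0.707, 0.0], [0.001, -0.0, -1.0]]
force: [-2.8, -2.2, 19.4]
finger_gap: 0.0317
```

carry_out(
  series=[
    {"gripper": 2.5,"translation": [0,-0.03,0.05],"twist": 0},
    {"gripper": 2.5,"translation": [0,-0.03,0.05],"twist": 0},
    {"gripper": 2.5,"translation": [0,-0.03,0.05],"twist": 0},
  ],
)

```text
clock: 18.85
ee_pos: [0.4842, 0.1447, 0.0865]
ee_rot: [[-0.707, 0.707, -0.0], [0.707, 0.707, 0.001], [0.001, 0.0, -1.0]]
force: [-4.0, 0.2, 21.0]
finger_gap: 0.0317
```

carry_out(
  series=[
    {"gripper": 2.5,"translation": [0,0,0.04],"twist": 0},
    {"gripper": 2.5,"translation": [0,0,0.04],"twist": 0},
    {"gripper": 2.5,"translation": [0,0,0.04],"twist": 0},
  ],
)

```text
clock: 19.15
ee_pos: [0.4842, 0.1447, 0.0862]
ee_rot: [[-0.707, 0.707, -0.0], [0.707, 0.707, 0.001], [0.001, 0.0, -1.0]]
force: [-4.1, -1.2, 23.8]
finger_gap: 0.0319
```

carry_out(
  series=[
    {"gripper": 2.5,"translation": [0,0,0],"twist": 0},
  ],
)

```text
clock: 19.25
ee_pos: [0.4842, 0.1446, 0.0862]
ee_rot: [[-0.707, 0.707, -0.0], [0.707, 0.707, 0.001], [0.001, 0.0, -1.0]]
force: [-3.5, -0.6, 23.7]
finger_gap: 0.0319
```

carry_out(
  series=[
    {"gripper": 2.5,"translation": [0.03,-0.03,0.03],"twist": 0},
    {"gripper": 2.5,"translation": [0.03,-0.03,0.03],"twist": 0},
    {"gripper": 2.5,"translation": [0.03,-0.03,0.03],"twist": 0},
  ],
)

```text
clock: 19.55
ee_pos: [0.4842, 0.1447, 0.0861]
ee_rot: [[-0.707, 0.707, 0.001], [0.707, 0.707, 0.001], [0.0, 0.001, -1.0]]
force: [-2.0, -0.6, 24.8]
finger_gap: 0.0314
```

carry_out(
  series=[
    {"gripper": 2.5,"translation": [0,0,0.02],"twist": 0},
    {"gripper": 2.5,"translation": [0,0,0.02],"twist": 0},
  ],
)

```text
clock: 19.75
ee_pos: [0.4842, 0.1447, 0.0859]
ee_rot: [[-0.707, 0.707, 0.001], [0.707, 0.707, 0.001], [0.0, 0.001, -1.0]]
force: [-2.8, -0.2, 26.0]
finger_gap: 0.0314
```

Run:
```python
from h import *
F=[];P=[]
for i in range(4):
    cams.get_image("top");s=sensors.state();F.append(s["force"]);P.append(s["ee_pos"])
print(np.array(F),np.array(P)*1000)
```

```text
[[-2.3661 -1.0085 24.9116]
 [-3.1691 -0.35   26.2092]
 [-1.983  -1.622  24.1354]
 [-2.035  -1.1541 25.7174]] [[484.1647 144.7012  85.9075]
 [484.1651 144.6814  85.8999]
 [484.1732 144.6954  85.905 ]
 [484.1769 144.6638  85.8898]]
```

Peak so far is W≈14.1 N by both force and position. One more 0.2 mm.

carry_out(
  series=[
    {"gripper": 2.5,"translation": [0,0,0.025],"twist": 0},
    {"gripper": 2.5,"translation": [0,0,0.025],"twist": 0},
  ],
)

```text
clock: 20.15
ee_pos: [0.4842, 0.1447, 0.0857]
ee_rot: [[-0.707, 0.707, 0.001], [0.707, 0.707, 0.001], [0.0, 0.001, -1.0]]
force: [-3.1, -0.7, 26.4]
finger_gap: 0.0317
```

Run:
```python
from h import *
F=[];P=[]
for i in range(6):
    cams.get_image("top");s=sensors.state();F.append(s["force"]);P.append(s["ee_pos"])
print(np.mean(F,0),np.std(F,0),np.mean(P,0)*1000)
```

```text
[-2.8721 -0.6008 26.1458] [0.3681 0.4038 0.287 ] [484.1834 144.6908  85.6944]
```

W≈15.0 N by both measures. Nudging 0.06 mm to balance the margins, then unloading under grip and checking the rise.

carry_out(
  series=[
    {"gripper": 2.5,"translation": [0,0,0.007],"twist": 0},
    {"gripper": 2.5,"translation": [0,0,0.007],"twist": 0},
    {"gripper": 2.5,"translation": [0,0,0.007],"twist": 0},
  ],
)

```text
clock: 20.75
ee_pos: [0.4842, 0.1447, 0.0856]
ee_rot: [[-0.707, 0.707, 0.001], [0.707, 0.707, 0.001], [0.0, 0.001, -1.0]]
force: [-2.6, 0.0, 27.8]
finger_gap: 0.0317
```

carry_out(
  series=[
    {"gripper": 2.5,"translation": [0,0,-0.05],"twist": 0},
    {"gripper": 2.5,"translation": [0,0,-0.1],"twist": 0},
    {"gripper": 2.5,"translation": [0,0,-0.1],"twist": 0},
    {"gripper": 2.5,"translation": [0,0,-0.1],"twist": 0},
  ],
)

```text
clock: 21.15
ee_pos: [0.4841, 0.1447, 0.0862]
ee_rot: [[-0.707, 0.707, 0.001], [0.707, 0.707, 0.001], [-0.0, 0.001, -1.0]]
force: [0.3, 0.5, 14.5]
finger_gap: 0.0316
```

carry_out(
  series=[
    {"gripper": 2.5,"translation": [0,0,-0.05],"twist": 0},
    {"gripper": 2.5,"translation": [0,0,-0.05],"twist": 0},
    {"gripper": 2.5,"translation": [0,0,-0.05],"twist": 0},
  ],
)

```text
clock: 21.45
ee_pos: [0.4841, 0.1447, 0.0865]
ee_rot: [[-0.707, 0.707, 0.001], [0.707, 0.707, 0.0], [-0.0, 0.001, -1.0]]
force: [2.6, 1.3, 10.1]
finger_gap: 0.0315
```

carry_out(
  series=[
    {"gripper": 2.5,"translation": [-0.02,0.02,-0.05],"twist": 0},
    {"gripper": 2.5,"translation": [-0.02,0.02,-0.05],"twist": 0},
    {"gripper": 2.5,"translation": [-0.02,0.02,-0.05],"twist": 0},
  ],
)

```text
clock: 21.75
ee_pos: [0.4841, 0.1447, 0.0868]
ee_rot: [[-0.707, 0.707, 0.0], [0.707, 0.707, 0.0], [0.0, 0.0, -1.0]]
force: [2.5, 2.3, 6.9]
finger_gap: 0.0318
```

carry_out(
  series=[
    {"gripper": 2.5,"translation": [-0.02,0.02,-0.03],"twist": 0},
    {"gripper": 2.5,"translation": [-0.02,0.02,-0.03],"twist": 0},
    {"gripper": 2.5,"translation": [-0.02,0.02,-0.03],"twist": 0},
  ],
)

```text
clock: 22.05
ee_pos: [0.4841, 0.1447, 0.0869]
ee_rot: [[-0.707, 0.707, -0.0], [0.707, 0.707, 0.0], [0.0, -0.0, -1.0]]
force: [2.2, 1.6, 5.1]
finger_gap: 0.0313
```

carry_out(
  series=[
    {"gripper": 2.5,"translation": [0,0,-0.03],"twist": 0},
    {"gripper": 2.5,"translation": [0,0,-0.03],"twist": 0},
    {"gripper": 2.5,"translation": [0,0,-0.03],"twist": 0},
  ],
)

```text
clock: 22.35
ee_pos: [0.4841, 0.1446, 0.0871]
ee_rot: [[-0.707, 0.707, -0.0], [0.707, 0.707, 0.0], [0.0, -0.0, -1.0]]
force: [0.9, 4.2, 2.2]
finger_gap: 0.0318
```

carry_out(
  series=[
    {"gripper": 2.5,"translation": [0,0,-0.03],"twist": 0},
    {"gripper": 2.5,"translation": [0,0,-0.03],"twist": 0},
    {"gripper": 2.5,"translation": [0,0,-0.03],"twist": 0},
  ],
)

```text
clock: 22.65
ee_pos: [0.4842, 0.1446, 0.0875]
ee_rot: [[-0.707, 0.707, -0.0], [0.707, 0.707, 0.0], [0.0, -0.0, -1.0]]
force: [1.8, 5.4, -1.1]
finger_gap: 0.0315
```

Run:
```python
from h import *
F=[];P=[]
for i in range(5):
    cams.get_image("top");s=sensors.state();F.append(s["force"]);P.append(s["ee_pos"])
print(np.mean(F,0),np.std(F,0),np.mean(P,0)*1000,s["clock"])
```

```text
[ 2.1206  4.446  -0.7954] [0.4548 0.1941 0.3639] [484.1496 144.6015  87.4446] 22.9
```

At zero force the cap has risen about 1.8 mm, leaving roughly 1.3 mm or 6.5 N of nip. That is more than the 1.1 mm seen at lower load, because the teeth also have to carry the washer. Pressing further would flatten the washer, since the peak was already about 15.3 N against the 16 N limit, so I'll leave it there. Relieving the side force, then releasing.

carry_out(
  series=[
    {"gripper": 2.5,"translation": [0.02,0.06,0],"twist": 0},
    {"gripper": 2.5,"translation": [0.02,0.06,0],"twist": 0},
    {"gripper": 2.5,"translation": [0.02,0.06,0],"twist": 0},
  ],
)

```text
clock: 23.2
ee_pos: [0.4842, 0.1447, 0.0874]
ee_rot: [[-0.707, 0.707, -0.001], [0.707, 0.707, -0.0], [0.0, -0.001, -1.0]]
force: [-1.3, 0.1, 1.2]
finger_gap: 0.0318
```

Run:
```python
from h import *
F=[];P=[]
for i in range(4):
    cams.get_image("top");s=sensors.state();F.append(s["force"]);P.append(s["ee_pos"])
print(np.mean(F,0),np.mean(P,0)*1000,s["clock"])
```

```text
[-1.5395 -0.4937  0.4598] [484.2264 144.6897  87.3933] 23.4
```

carry_out(
  series=[
    {"gripper": 5,"translation": [0,0,0],"twist": 0},
    {"gripper": 5,"translation": [0,0,0],"twist": 0},
    {"gripper": 5,"translation": [0,0,0],"twist": 0},
    {"gripper": 5,"translation": [0,0,0],"twist": 0},
    {"gripper": 5,"translation": [0,0,0],"twist": 0},
  ],
)

```text
clock: 23.9
ee_pos: [0.4846, 0.145, 0.0876]
ee_rot: [[-0.707, 0.707, 0.0], [0.707, 0.707, -0.0], [-0.0, -0.0, -1.0]]
force: [-0.2, -0.4, 0.3]
finger_gap: 0.0498
```

carry_out(
  series=[
    {"gripper": 5,"translation": [0,0,-2],"twist": 0},
    {"gripper": 5,"translation": [0,0,-5],"twist": 0},
    {"gripper": 5,"translation": [0,0,-9],"twist": 0},
    {"gripper": 5,"translation": [0,0,-12],"twist": 0},
    {"gripper": 5,"translation": [0,0,-12],"twist": 0},
    {"gripper": 5,"translation": [0,0,-12],"twist": 0},
  ],
)

```text
clock: 24.5
ee_pos: [0.4846, 0.1452, 0.2077]
ee_rot: [[-0.707, 0.707, 0.001], [0.707, 0.707, 0.001], [-0.0, 0.001, -1.0]]
force: [0.2, 0.4, -0.0]
finger_gap: 0.0499
```

Run:
```python
from h import *
go([.4850,.1432,.21])
a=cams.get_image("scene");cv2.imwrite("pics/sc4.png",a)
ca,st=capmask(a,"s",(320,150,395,210));print(ca,st)
X=[.4843,.1447,.0874-.0057];print("pred",proj("scene",X))
x,y=325,140
cv2.imwrite("pics/g4.png",cv2.resize(a[y:y+75,x:x+80],None,fx=8,fy=8,interpolation=cv2.INTER_CUBIC))
```

```text
t 24.5 pos [0.4846 0.1452 0.2077] z [ 0.0007  0.0007 -1.    ] yaw_y 45.00052493726542 F [ 0.1539  0.4315 -0.0163] gap 0.04989048176108581
tool cm [-0.1691 -0.1149 -0.2282]
[356.9091 184.7475] [351 177  14  17 198]
pred [356.8631 185.064 ]
```

View pics/g4.png

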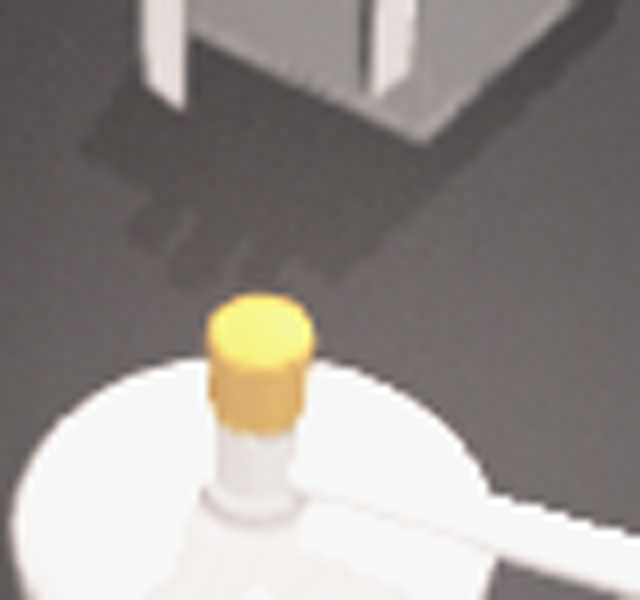

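The cap sits upright on the hub at (356.9,184.7), against a prediction of (356.9,185.1) from the release pose, and the gripper is clear above it. Handing in.

Run:
```python
from h import *
from rig import workorder
a=cv2.imread("pics/scene0.png");b=cams.get_image("scene")
d=cv2.absdiff(a,b).max(2)
for n,(x,y,w,h) in dict(case=(255,300,125,120),tweez=(220,225,48,36),alu=(180,330,40,45)).items(): print(n,(d[y:y+h,x:x+w]>50).mean())
print(workorder.hand_in())
```

```text
case 0.03306666666666667
tweez 0.023726851851851853
alu 0.0
the job is handed in; nothing more can be done
None
```

The cap is on the spindle, bitten and released, and it is nipping the washer. I estimate the nip left after release at about 6.5 N, which is below the 9–13 N band.

- **Pressing:** the teeth snapped over the tip at about 6 N and bit. They then slid at a steady 11.2 N until I felt the washer about 17 mm below the tip. Force and travel agreed within about 0.2 N on the washer load, about 15 N at the last averaged reading. A final nudge took it to an estimated 15.3–16 N. The 16 N limit allows little more, and the last single reading (27.8 N total, noise about 0.3–0.5 N) does not prove it was never exceeded.
- **Spring-back:** in a trial at about 7 N the cap rose 1.1 mm on unloading, so I aimed to finish with about 9.5 N left. After the final press it rose about 1.8 mm. Pressing harder would have flattened the washer, so I left it.
- **Last checks:** the cap appears in the image within 0.4 px of where the release pose puts it, upright, with the gripper about 12 cm above and nothing touching. The clock was about 25 s of the 61 s allowed.
- **Other objects:** I compared first and last pictures. The aluminium box is unchanged. The watch case and tweezers areas differed in 2–3 % of pixels, which I put down to the arm's shadow but did not examine. I did not compare the tool caddy, though the arm passed well above it.

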